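Lay out a security-camera kit on the test mat

ROBOT

A 7-joint arm with a two-finger parallel gripper is mounted at the origin on the work surface. World frame = base frame: x ahead of the robot, y to its left, z up, the work surface at z = 0. Lengths are in m, angles in rad, forces in N, time in s.
With the tool pointing down it reaches from about 0.4 to 0.875 m from the base axis. Payload 19.3 kg.
Tool frame: the origin (TCP) lies midway between the tips of the shut fingers; the grasp point (between the pads) lies 19 mm behind it; z points along the fingers, y is the line along which they close (so a half turn about z gives the same grasp; the last joint's range is limited). The gripper opens to 85 mm and grips with 20 to 120 N. Pads are 22 mm wide; open, the fingers measure 114 mm over their backs; the gripper's body (76 mm by 85 mm) begins 54 mm behind the grasp point. The pads swing forward as they close: fully open they stand 13 mm farther back than shut.
Start: joints at [-1.184, 0.521, -0.036, 1.599, 0.021, 1.021, -0.113], TCP at [0.276, 0.561, 0.197] pointing down, gripper open.
Joint ranges: [-2.91, 2.91], [-0.3, 2.13], [-1.5, 1.42], [0.17, 2.43], [-1.26, 4.41], [0.16, 1.93], [-2.52, 2.52]. Speed limits (rad/s): [1.89, 1.89, 2.39, 2.39, 3.01, 3.01, 3.01].

INTERFACE

Orientations are given as a unit quaternion [x, y, z, w].
In Python, from station import manip, eyes gives the robot as it stands. The module is installed in compiled form; this text tells all that it offers.
- The arm moves only by the shell command python3 -m pendant 'ROWS' [FORCE]. ROWS is JSON, a list of rows, each an object with "fingers": the opening, from 0 (shut) to 1 (fully open); "translation": the shift along the tool's x, y, z in cm, a list of three; "dr": the turn, a rotation vector about the tool's x, y, z in degrees, a list of three. A call has exactly 10 rows; each row is the pose to reach, as a shift and turn from the pose commanded when the call began, along the tool's axes at that moment; what a row does not reach only later rows make up. A row lasts 1/10 s, in which the tool goes at most 50 mm and 8.59 degrees, less where a joint would pass 70% of its speed; a pose out of reach is approached as far as the arm can. A call with a gripper value outside its range is refused whole. The fingers move at their own pace and stop on an object; FORCE is the grip in N (left out, the last holds). Time passes only in rows, so rows that repeat a pose let the fingers close, or fill a call up. It gives the time, the measured TCP pose, the force, the opening and the grip force at its end, in the units of the state.
- manip.get_obs(): the state, without advancing time (a new reading comes with each control period).
- eyes.grab_frame(name): name is "scene" or "top" or "wrist"; returns the picture (420x560x3 uint8, red, green, blue); there is no depth.
- eyes.camera_info(name): a dict with "K" (3x3 intrinsics, pixels), "dist_coeffs" ([k1, k2, p1, p2, k3] as OpenCV has them; the pictures are not rectified), "pose" (4x4, takes a point from camera to world coordinates). Camera axes: x right, y down, z forward; pixel columns grow to the right and rows downward; lengths in m; the calibration is good to about 2 mm. A picture is of the moment at which its call begins: read the wrist's pose just before it. camera_info takes no time and is no camera call; for the wrist camera it gives the pose at the moment of the call.
- manip.finish_job(): hands the job in; it is judged then, once.
The state is a dict: "clock": time; "joints": joint angles; "joint_vel": joint speeds; "tau": joint torques, N m; "eef_pos": TCP position; "eef_rot": TCP orientation; "ft_force": force on the tool from outside, world axes, zero at the start; "moment": the same for the moment, N m; "finger_gap": finger opening in m; "grasp_force": force on a finger pad.
Only numpy, scipy, OpenCV 4.12 (cv2) and the standard library are available. Lean on these libraries where they do the work, as an engineer would, in place of code of your own. Each camera call takes 0.05 s, during which the arm holds its last target. There are 200 camera calls.

TASK

Lay out the camera kit on the teal bench mat: stand the grey junction box in the middle of the white ring, midway between the black recorder and the white network switch, and set the dome camera upright and centred on top of the junction box. Lay the blue backup drive flat, right way up and centred on top of the recorder, lengthwise along the recorder's long side, and put the black power adapter, right way up, squarely inside the yellow taped outline in front of the switch (its robot side; the same outline in front of the recorder stays empty). Leave the mug where it is, and let go of everything.

Things in the scene. Friction and masses are not known exactly. Their poses are not given: they have to be found in the camera images.
- junction_box: Loose grey round junction box, a plain disc 66 mm in diameter and 30 mm high with a flat top (three flat black dots on it), 0.15 kg. Origin: centre of its underside; z up.
- dome_camera: Loose small dome camera: round white base 66 mm in diameter and 22 mm high (straight sides: grip here), on it a black dome 48 mm in diameter; 46 mm high in all, flat underside, 0.18 kg. Origin: centre of its underside; z up.
- backup_drive: Loose flat blue backup drive with a silver plate on top, 110 mm long (its x) by 58 mm wide (its y) by 14 mm high, 0.16 kg. Origin: centre of its underside; z up.
- power_adapter: Loose black power adapter brick with a grey label on top, 95 mm long (its x) by 45 mm wide (its y) by 30 mm high, 0.22 kg. Origin: centre of its underside; z up.
- recorder: Fixed black video recorder, 110 mm deep (its x) by 140 mm wide (its y, the long side), flat top 45 mm high; grey front to the robot (its -x). Origin: centre of its underside, 175 mm from the ring's centre, left or right: it and the switch swap sides between starts. A yellow outline like the one listed lies 115 mm in front of its centre and stays empty.
- switch: Fixed white network switch with five black sockets on its front, 85 mm deep (its x) by 120 mm wide (its y) by 26 mm high; the front faces the robot (its -x). Origin: centre of its underside, 175 mm from the ring's centre across the ring from the recorder.
- mat: Thin teal mat (540 by 300 mm, flat on the bench, under 1 mm, no obstacle) that carries the recorder, the switch and the outlines. Origin: centre of the white ring printed on it (inside diameter 90 mm), midway between recorder and switch, at bench level; its x points away from the robot, its y along the row of recorder and switch.
- outline: Yellow taped rectangle flat on the mat in front of the switch (no obstacle): inside 115 mm long (its y, parallel to the switch's front) by 65 mm (its x). Origin: centre of the rectangle at bench level, 115 mm from the switch's centre.
- mug: Loose white mug, 80 mm in diameter, 90 mm high, with a handle on its side, to the robot's right; not to be moved. Origin: centre of its underside. Unlisted bystanders: a screwdriver and a small screw tray, lower than 35 mm, close to the robot (x about 0.34, y about 0.18 and -0.18 m); all else lies beyond x = 0.74 m or more than 0.45 m to either side.
Things that resemble listed ones, but are neither listed nor needed, are in the scene too. Of the things that look like the backup_drive, the smaller one is meant. Of the things shaped like the dome_camera, the white one is meant.

How it is judged:
At the end, for the whole second after the job is handed in: Junction box on the bench within 15 mm of the ring's centre; dome camera on it within 12 mm; drive on the recorder within 15 mm, adapter on the bench within 15 mm of the outline's centre, both within 0.2 rad of lengthwise; all right way up (0.12 rad) and at rest (angle between each of junction_box, dome_camera, backup_drive, power_adapter's own z axis and vertical below 0.12 rad and linear speed of each of junction_box, dome_camera, backup_drive, power_adapter below 0.02 m/s and horizontal distance between junction_box and mat below 0.015 m and height (world z) of each of junction_box, power_adapter below 0.006 m and horizontal distance between dome_camera and junction_box below 0.012 m and height (world z) of dome_camera between 0.026 and 0.036 m and horizontal distance between backup_drive and recorder below 0.015 m and height (world z) of backup_drive between 0.041 and 0.051 m and angle between the x axis of backup_drive and the y axis of recorder, either way round below 0.2 rad and horizontal distance between power_adapter and outline below 0.015 m and angle between the x axis of power_adapter and the y axis of outline, either way round below 0.2 rad); the robot touches nothing.
It fails at once if the mug is shifted by more than 20 mm (distance of mug from where it was at the start of the episode above 0.02 m).
It also fails if it takes over 102 s, if anything falls off the work surface, if the arm or the gripper's body presses on something with over 40 N, if the wrist force passes 120 N, or if a joint passes its speed limit or range.

## Working session

There is one attempt and no reset: what is moved stays moved. The work goes in short steps, Python scripts to look and compute and a shell command to move; the robot and the scene stay as the last step left them, time stands still between calls to the robot, and variables do not carry over. Pictures are saved under pics/ and viewed, at most 14 in all, crops included, and the job is handed in when it is done.

```bash
mkdir -p pics; cat > h.py <<'E'
import numpy as np, cv2, json
from station import manip, eyes
from scipy.spatial.transform import Rotation as R
def snap(name,fn):
    ci=eyes.camera_info(name); im=eyes.grab_frame(name)
    np.savez('pics/'+fn+'.npz',im=im,K=ci['K'],d=ci['dist_coeffs'],T=ci['pose'])
    cv2.imwrite('pics/'+fn+'.png',im[:,:,::-1]); return im,ci
def load(fn): return np.load('pics/'+fn+'.npz')
def ray(fn,uv):
    f=load(fn); p=cv2.undistortPoints(np.array(uv,float).reshape(-1,1,2),f['K'],f['d']).reshape(-1,2)
    d=np.c_[p,np.ones(len(p))]@f['T'][:3,:3].T; return f['T'][:3,3],d
def atz(fn,uv,z):
    o,d=ray(fn,uv); return o+d*((z-o[2])/d[:,2])[:,None]
def tri(obs): # [(fn,uv)..] -> least squares point, residual
    A=np.zeros((3,3));b=np.zeros(3);L=[]
    for fn,uv in obs:
        o,d=ray(fn,uv); d=d[0]/np.linalg.norm(d[0]); P=np.eye(3)-np.outer(d,d); A+=P;b+=P@o;L.append((o,P))
    x=np.linalg.solve(A,b); return x,[np.linalg.norm(P@(x-o)) for o,P in L]
def proj(fn,X):
    f=load(fn); Ti=np.linalg.inv(f['T']); r=cv2.Rodrigues(Ti[:3,:3])[0]
    return cv2.projectPoints(np.array(X,float).reshape(-1,3),r,Ti[:3,3],f['K'],f['d'])[0].reshape(-1,2)
E
python3 - <<'E'
from h import *
np.set_printoptions(precision=4,suppress=True)
for n in ['scene','top','wrist']:
    im,ci=snap(n,n+'0'); print(n,ci['K'][0],ci['pose'])
a=cv2.imread('pics/scene0.png')
o=manip.get_obs(); print(o['clock'],o['eef_pos'],o['eef_rot'],o['finger_gap'])
E
```

```text
scene [390.0864   0.     282.8569] [[ 0.6104  0.5148 -0.602   1.1402]
 [ 0.792  -0.3816  0.4766 -0.4528]
 [ 0.0157 -0.7676 -0.6407  0.7521]
 [ 0.      0.      0.      1.    ]]
top [501.7228   0.     277.8515] [[ 0.017  -0.9924  0.1218  0.2913]
 [-0.9997 -0.0188 -0.0132  0.0788]
 [ 0.0154 -0.1215 -0.9925  1.5207]
 [ 0.      0.      0.      1.    ]]
wrist [344.7154   0.     282.1393] [[ 0.441   0.8479  0.2942  0.1992]
 [ 0.8975 -0.4169 -0.1438  0.5987]
 [ 0.0007  0.3275 -0.9449  0.373 ]
 [ 0.      0.      0.      1.    ]]
0.15 [0.2756 0.5607 0.1968] [ 0.2264  0.974  -0.0004 -0.0001] 0.0852680627115576
```

View pics/top0.png

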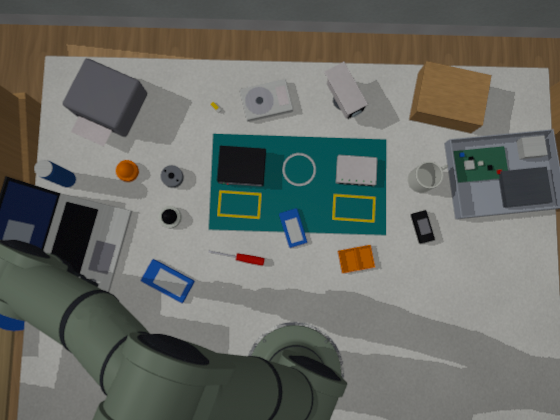

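View pics/scene0.png

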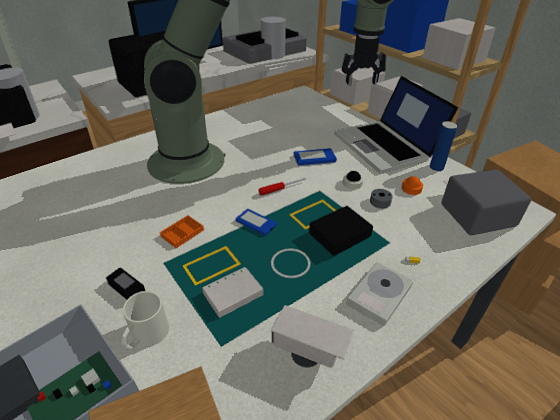

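Top view: recorder at (242,166) on the left, ring (299,169), switch (357,170), outline in front of the switch (354,208), mug (428,176), and adapter (423,226).
- Drive candidates: blue at (293,228) and (167,281). The one at (293,228) looks smaller.
- Dome candidates: white at (170,217) and orange at (127,171). The white one is meant.
- The junction box is at (172,176).

I'll confirm these in enlarged crops.

```bash
python3 - <<'E'
from h import *
im=cv2.imread('pics/top0.png')
def crop(x,y,w,h,s): 
    c=cv2.resize(im[y:y+h,x:x+w],None,fx=s,fy=s,interpolation=cv2.INTER_CUBIC)
    for k in range(0,w,10): cv2.line(c,(k*s,0),(k*s,6 if k%50 else 14),(0,0,255),1)
    for k in range(0,h,10): cv2.line(c,(0,k*s),(6 if k%50 else 14,k*s),(0,0,255),1)
    return c
a=crop(110,150,100,150,4); b=crop(210,130,100,75,4); c=crop(250,200,100,75,4)
b=crop(400,150,100,75,4); c=crop(250,180,100,75,4)
cv2.imwrite('pics/crop1.png',np.hstack([a,np.vstack([b,c])]))
E
```

```text
(no output)
```

View pics/crop1.png

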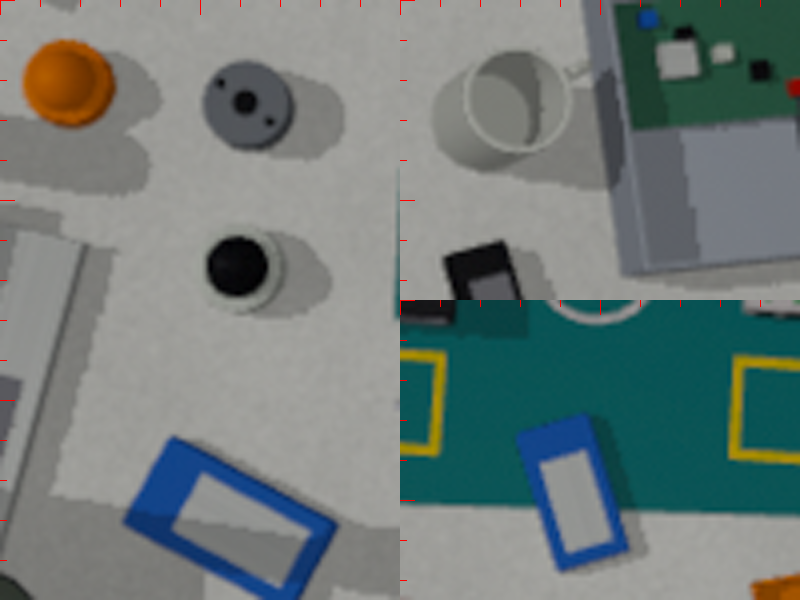

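```bash
cat > m.py <<'E'
from h import *
np.set_printoptions(precision=4,suppress=True)
def blobs(fn,lo,hi,amin=60,grow=0):
    im=load(fn)['im']; hsv=cv2.cvtColor(im,cv2.COLOR_RGB2HSV)
    m=cv2.inRange(hsv,np.array(lo),np.array(hi))
    if grow: m=cv2.morphologyEx(m,cv2.MORPH_CLOSE,np.ones((grow,grow),np.uint8))
    cs,_=cv2.findContours(m,cv2.RETR_EXTERNAL,cv2.CHAIN_APPROX_NONE)
    return [c[:,0,:].astype(float) for c in cs if cv2.contourArea(c)>amin]
BLUE=([105,150,60],[125,255,255]); YEL=([20,150,80],[35,255,255]); TEAL=([82,120,40],[98,255,255])
def rect(c): return cv2.minAreaRect(c.astype(np.float32))
E
python3 - <<'E'
from m import *
for fn in ['top0','scene0']:
  for nm,C,z in [('blue',BLUE,.014),('yel',YEL,0),('teal',TEAL,0)]:
    for c in blobs(fn,*C,grow=5 if nm=='blue' else 0):
        P=atz(fn,c,z)[:,:2]; r=rect(P*1000)
        px=c.mean(0)
        print(fn,nm,px.round(0),np.array(r[0]).round(1),np.array(r[1]).round(1),round(r[2],1))
for u,v,n in [(299,169.5,'ring'),(172,176,'jb'),(170.5,216.5,'dome'),(127,171,'orange')]:
    print(n,atz('top0',[[u,v]],0.0))
print('jb',tri([('top0',[[171.5,175.6]]),('scene0',[[381,195]])]))
print('dome',tri([('top0',[[169.5,216.8]]),('scene0',[[352.5,175]])]))
E
```

```text
top0 blue [ 10. 323.] [126.9 834.5] [78.  35.5] 74.5
top0 blue [167. 281.] [260. 383.] [140.7  73. ] 63.3
top0 blue [293. 227.] [424.5  13. ] [107.4  57. ] 18.0
top0 blue [ 58. 177.] [560.7 727.8] [90.8 47.4] 50.9
top0 yel [353. 208.] [ 489.8 -172.9] [129.3  79.1] 87.0
top0 yel [239. 204.] [494.3 177.7] [129.1  79.2] 87.1
top0 teal [298. 186.] [562.4  -2.8] [536.5 296.8] 89.3
scene0 blue [256. 222.] [432.8   8.6] [112.3  64.5] 17.7
scene0 blue [314. 157.] [267.4 378.8] [143.9  91.1] 63.2
scene0 blue [443. 148.] [504.1 823.3] [ 54.9 356. ] 26.6
scene0 blue [412.  22.] [-881.2 2430.6] [ 502.7 1923.5] 30.9
scene0 blue [349.  17.] [-1215.8  2045.5] [ 130.5 1179.7] 44.1
scene0 yel [210. 265.] [ 490.9 -172. ] [130.  80.] 87.2
scene0 yel [309. 211.] [493.7 177.9] [130.   79.2] 88.3
scene0 teal [313. 213.] [494.  177.9] [108.7  59.2] 87.6
scene0 teal [280. 255.] [563.3  -3.1] [537.5 297.6] 89.2
ring [[ 0.6056 -0.0046  0.    ]]
jb [[0.5774 0.3853 0.    ]]
dome [[0.4523 0.3845 0.    ]]
orange [[0.5903 0.5237 0.    ]]
jb (array([0.5739, 0.3818, 0.0262]), [np.float64(0.0003286466854131046), np.float64(0.0003286466854132361)])
dome (array([0.4486, 0.3818, 0.0315]), [np.float64(0.0008735042065636442), np.float64(0.0008735042065635034)])
```

```bash
python3 - <<'E'
from m import *
for fn,box in [('top0',(275,145,325,195)),('scene0',(262,240,320,285))]:
    im=load(fn)['im'].copy(); x0,y0,x1,y1=box
    hsv=cv2.cvtColor(im,cv2.COLOR_RGB2HSV); m=np.zeros(hsv.shape[:2],np.uint8)
    m[y0:y1,x0:x1]=((hsv[...,1]<90)&(hsv[...,2]>90))[y0:y1,x0:x1]*255
    n,l,s,c=cv2.connectedComponentsWithStats(m)
    i=1+np.argmax(s[1:,2]*s[1:,3]); pts=np.argwhere(l==i)[:,::-1]
    P=atz(fn,pts,0)[:,:2]*1000
    print(fn,s[i],cv2.minEnclosingCircle(P.astype(np.float32)), (P.max(0)+P.min(0))/2)
# switch/recorder tops
im=load('top0')['im']; hsv=cv2.cvtColor(im,cv2.COLOR_RGB2HSV)
m=np.zeros(hsv.shape[:2],np.uint8); m[150:192,328:384]=((hsv[...,1]<60)&(hsv[...,2]>120))[150:192,328:384]*255
c=max(cv2.findContours(m,0,1)[0],key=cv2.contourArea)[:,0].astype(float)
print('switch',rect(atz('top0',c,.026)[:,:2]*1000))
m[:]=0; m[140:195,212:275]=(hsv[...,2]<60)[140:195,212:275]*255
c=max(cv2.findContours(m,0,1)[0],key=cv2.contourArea)[:,0].astype(float)
print('rec',rect(atz('top0',c,.045)[:,:2]*1000))
m[:]=0; m[205:250,405:440]=((hsv[...,2]<75))[205:250,405:440]*255
m=cv2.morphologyEx(m,cv2.MORPH_CLOSE,np.ones((9,9)))
c=max(cv2.findContours(m,0,1)[0],key=cv2.contourArea)[:,0].astype(float)
print('adapter',rect(atz('top0',c,.030)[:,:2]*1000),rect(atz('top0',c,.0)[:,:2]*1000)[0])
E
```

```text
top0 [282 153  34  33 286] ((607.406005859375, -3.409517765045166), 52.863372802734375) [607.3315  -3.0363]
scene0 [271 248  40  30 283] ((607.1257934570312, -2.5305469036102295), 52.66378402709961) [607.3322  -3.4004]
switch ((603.8383178710938, -176.60646057128906), (118.86864471435547, 82.56542205810547), 87.0184326171875)
rec ((605.2685546875, 170.55381774902344), (143.7638702392578, 116.18376922607422), 87.01283264160156)
adapter ((433.25830078125, -375.02886962890625), (93.10452270507812, 49.471134185791016), 15.731422424316406) (436.115234375, -384.1617736816406)
```

```bash
cat >> m.py <<'E'
def to(x,y,z,phi):
    o=manip.get_obs(); r=R.from_quat(o['eef_rot']); t=r.inv().apply(np.array([x,y,z])-o['eef_pos'])*100
    c,s=np.cos(np.radians(phi)),np.sin(np.radians(phi))
    Rt=R.from_matrix(np.array([[c,s,0],[s,-c,0],[0,0,-1]]))
    print('shift cm',t.round(2),'dr',np.degrees((r.inv()*Rt).as_rotvec()).round(1),'| at',o['eef_pos'],'t',o['clock'],'gap',o['finger_gap'])
E
python3 -c "
from m import *
to(.51,.37,.2,153.8); to(.51,.37,.2,120)"
```

```text
shift cm [-29.45  -6.77  -0.31] dr [-0.  0.  0.] | at [0.2756 0.5607 0.1968] t 0.15 gap 0.0852680627115576
shift cm [-29.45  -6.77  -0.31] dr [-0.   0.  33.8] | at [0.2756 0.5607 0.1968] t 0.15 gap 0.0852680627115576
```

```bash
python3 -m pendant '[{"fingers":1,"translation":[-5,-1.1,0],"dr":[0,0,5]},{"fingers":1,"translation":[-10,-2.3,0],"dr":[0,0,12]},{"fingers":1,"translation":[-15,-3.4,0],"dr":[0,0,20]},{"fingers":1,"translation":[-20,-4.6,0],"dr":[0,0,27]},{"fingers":1,"translation":[-25,-5.7,0],"dr":[0,0,33.8]},{"fingers":1,"translation":[-29.5,-6.8,-0.3],"dr":[0,0,33.8]},{"fingers":1,"translation":[-29.5,-6.8,-0.3],"dr":[0,0,33.8]},{"fingers":1,"translation":[-29.5,-6.8,-0.3],"dr":[0,0,33.8]},{"fingers":1,"translation":[-29.5,-6.8,-0.3],"dr":[0,0,33.8]},{"fingers":1,"translation":[-29.5,-6.8,-0.3],"dr":[0,0,33.8]}]' 60
python3 -c "
from m import *
snap('wrist','w1'); to(.574,.382,.13,120)
print(proj('w1',[[.574,.382,.03],[.449,.382,.046],[.607,-.003,0],[.609,.172,.045]]))"
```

```text
clock: 1.15
eef_pos: [0.5093, 0.3709, 0.2001]
eef_rot: [0.499, 0.867, -0.0, -0.0]
ft_force: [0.4, 0.4, -0.6]
finger_gap: 0.0854
grasp_force: 0.0
shift cm [-2.28  6.15  7.01] dr [-0.  -0.   0.1] | at [0.5094 0.3708 0.2001] t 1.2 gap 0.08528635360918155
[[340.2766 196.0477]
 [232.9576 138.1091]
 [212.9157 413.3464]
 [270.6452 356.8432]]
```

View pics/w1.png

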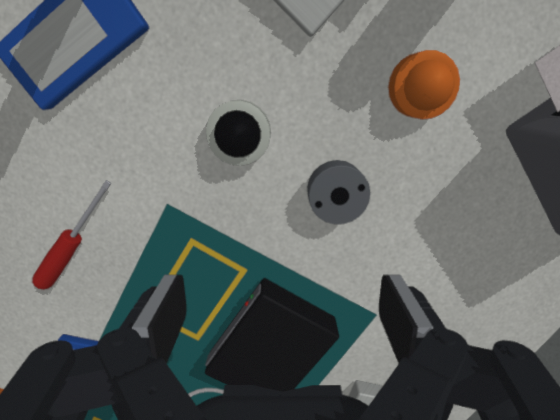

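w1 shows the junction box's middle dot at (340,196), the white dome camera's black dome at (237,133) with its base around (239,135), and the orange one at (425,85).

```bash
python3 -c "
from m import *
def cen(fn,box,cond):
    im=load(fn)['im'];h=cv2.cvtColor(im,cv2.COLOR_RGB2HSV);x0,y0,x1,y1=box;m=np.zeros(h.shape[:2],np.uint8);m[y0:y1,x0:x1]=cond(h)[y0:y1,x0:x1]*255
    c=max(cv2.findContours(m,0,1)[0],key=cv2.contourArea); return np.array([cv2.minEnclosingCircle(c)[0]]),cv2.minEnclosingCircle(c)[1]
dk=lambda h:h[...,2]<45
w,rw=cen('w1',(325,180,355,210),dk); t,rt=cen('top0',(165,168,179,182),dk); print(w,rw,t,rt)
print('jb',tri([('w1',w),('top0',t)]),tri([('w1',w),('top0',t),('scene0',[[381,195]])]),atz('w1',w,.03))
w,rw=cen('w1',(205,100,275,170),dk); t,rt=cen('top0',(155,200,185,235),dk); s,rs=cen('scene0',(340,165,365,190),dk); print(w,rw,t,rt,s,rs)
print('dome',tri([('w1',w),('top0',t)]),tri([('w1',w),('top0',t),('scene0',s)]),atz('w1',w,.034))
"
```

```text
[[339.4174 195.7661]] 9.01739501953125 [[171. 175.]] 2.8285269737243652
jb (array([0.5739, 0.3821, 0.0302]), [np.float64(0.0008844811387121902), np.float64(0.0008844811387124798)]) (array([0.5746, 0.3819, 0.0269]), [np.float64(0.0008988180926992879), np.float64(0.0012803559883731604), np.float64(0.0004538125482998038)]) [[0.573  0.3818 0.03  ]]
[[236.8077 133.8077]] 23.073495864868164 [[169. 216.]] 7.280210018157959 [[353. 177.]] 7.071167945861816
dome (array([0.4501, 0.3839, 0.0273]), [np.float64(0.0008140289480166221), np.float64(0.0008140289480165198)]) (array([0.4505, 0.384 , 0.0242]), [np.float64(0.0013191439760993115), np.float64(0.0007230397855447255), np.float64(0.0006497252846859729)]) [[0.4497 0.3853 0.034 ]]
```

```bash
python3 -m pendant '[{"fingers":1,"translation":[-1.2,3.2,3],"dr":[0,0,0]},{"fingers":1,"translation":[-2.3,6.15,6],"dr":[0,0,0]},{"fingers":1,"translation":[-2.3,6.15,10],"dr":[0,0,0]},{"fingers":1,"translation":[-2.3,6.15,14],"dr":[0,0,0]},{"fingers":1,"translation":[-2.3,6.15,18],"dr":[0,0,0]},{"fingers":1,"translation":[-2.3,6.15,19.9],"dr":[0,0,0]},{"fingers":1,"translation":[-2.3,6.15,19.9],"dr":[0,0,0]},{"fingers":0.5,"translation":[-2.3,6.15,19.9],"dr":[0,0,0]},{"fingers":0.5,"translation":[-2.3,6.15,19.9],"dr":[0,0,0]},{"fingers":0.5,"translation":[-2.3,6.15,19.9],"dr":[0,0,0]}]' 50
python3 -c "
from m import *
to(.607,-.0032,.12,87);to(.607,-.0032,.002,87)"
```

```text
clock: 2.2
eef_pos: [0.5758, 0.3813, 0.0028]
eef_rot: [0.5, 0.866, 0.001, 0.0]
ft_force: [-0.2, 1.0, -0.2]
finger_gap: 0.0437
grasp_force: 0.0
shift cm [-34.84 -16.52 -11.76] dr [ 0.1 -0.1 33. ] | at [0.5758 0.3813 0.0028] t 2.2 gap 0.043727538121232666
shift cm [-34.85 -16.55   0.04] dr [ 0.1 -0.1 33. ] | at [0.5758 0.3813 0.0028] t 2.2 gap 0.043727538121232666
```

```bash
python3 -c "
from m import *
snap('wrist','w2');o=manip.get_obs();print(o['finger_gap'],o['grasp_force'],o['eef_pos'])"
```

```text
0.04281023150033059 0.0 [0.5757 0.3812 0.0026]
```

View pics/w2.png

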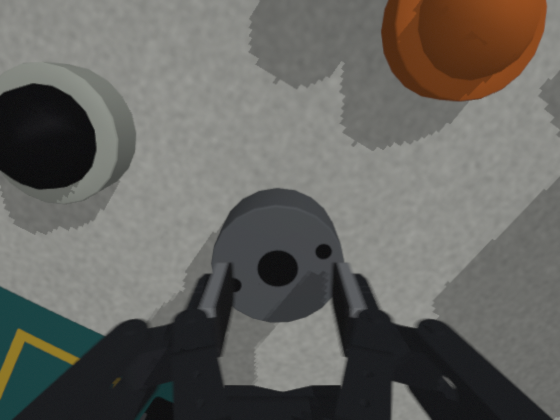

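```bash
python3 -c "
from m import *
print(load('w2')['T'],load('w1')['T'][:3,3])
print(proj('w2',[[.5735,.382,.03],[.5758,.3813,.003],[.5758,.3813,.022],[.5758,.3813,.05]]))
print(atz('w2',[[277,268],[323,251]],.03))
o=manip.get_obs();print(o['joints'],o['ft_force'],o['tau'])
print(tri([('w1',[[339.4,195.8]]),('w2',[[277,268]])]))
c,s=np.cos(np.radians(30)),np.sin(np.radians(30))
"
```

```text
[[ 0.8657  0.4723  0.1659  0.5328]
 [ 0.5006 -0.8188 -0.281   0.4549]
 [ 0.0031  0.3263 -0.9452  0.1791]
 [ 0.      0.      0.      1.    ]] [0.4665 0.4447 0.3764]
[[278.648  268.1621]
 [281.8734 247.2101]
 [281.9619 263.4593]
 [282.1305 294.3869]]
[[0.5728 0.3817 0.03  ]
 [0.5873 0.4007 0.03  ]]
[-0.7399  0.8556  0.1137  1.5379 -0.1256  0.7533 -0.0493] [0.7732 0.1013 0.1995] [  -0.1226 -112.9435    7.8619  -29.5918    0.014     0.0083   -0.0026]
(array([0.5728, 0.3819, 0.0305]), [np.float64(0.0001321082936711037), np.float64(0.00013210829367101825)])
```

```bash
python3 -c "
from m import *
snap('scene','s2'); print(proj('s2',[[.5758,.3813,.003],[.5758,.3813,.03],[.5758,.3813,.06]]))
im=cv2.imread('pics/s2.png')[100:250,300:460]; cv2.imwrite('pics/s2c.png',cv2.resize(im,None,fx=4,fy=4,interpolation=cv2.INTER_CUBIC))"
```

```text
[[379.9414 201.2449]
 [381.4538 194.3866]
 [383.1793 186.5361]]
```

View pics/s2c.png

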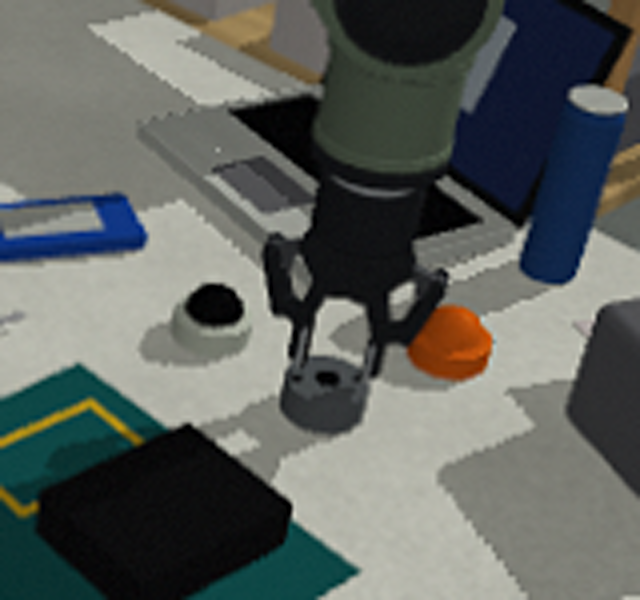

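Fingertips hover above the box although the TCP reads z=0.003, so the tips stand about 35–40 mm higher than that reading suggests. I'll open, go down 2 cm and grip while watching the force.

```bash
python3 -m pendant '[{"fingers":1,"translation":[0,-0.2,0],"dr":[0,0,0]},{"fingers":1,"translation":[0,-0.2,0],"dr":[0,0,0]},{"fingers":1,"translation":[0,-0.2,0.5],"dr":[0,0,0]},{"fingers":1,"translation":[0,-0.2,1],"dr":[0,0,0]},{"fingers":1,"translation":[0,-0.2,1.5],"dr":[0,0,0]},{"fingers":1,"translation":[0,-0.2,2],"dr":[0,0,0]},{"fingers":0.4,"translation":[0,-0.2,2],"dr":[0,0,0]},{"fingers":0.4,"translation":[0,-0.2,2],"dr":[0,0,0]},{"fingers":0.4,"translation":[0,-0.2,2],"dr":[0,0,0]},{"fingers":0.4,"translation":[0,-0.2,2],"dr":[0,0,0]}]' 50
python3 -c "
from m import *
snap('wrist','w3');snap('scene','s3')
a=cv2.imread('pics/w3.png');b=cv2.imread('pics/s3.png')[140:235,330:430]
cv2.imwrite('pics/c3.png',np.hstack([a[::1],cv2.resize(b,(240,228))if 0 else cv2.copyMakeBorder(cv2.resize(b,(240,228),interpolation=cv2.INTER_CUBIC),0,192,0,0,0)]))"
```

```text
clock: 3.3
eef_pos: [0.5735, 0.3796, -0.0184]
eef_rot: [0.5, 0.866, 0.0, 0.0]
ft_force: [-1.6, -0.8, 5.6]
finger_gap: 0.0634
grasp_force: 54.7
```

View pics/c3.png

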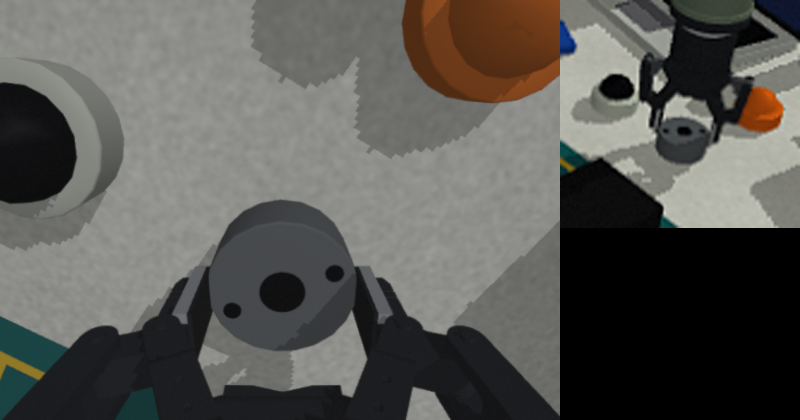

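```bash
python3 -c "
from m import *
to(.607,-.0055,.09,87)"
```

```text
shift cm [-35.02 -16.36 -10.84] dr [-0.  0. 33.] | at [ 0.5735  0.3796 -0.0184] t 3.4 gap 0.06359833252779104
```

```bash
python3 -m pendant '[{"fingers":0.4,"translation":[0,0,-4],"dr":[0,0,0]},{"fingers":0.4,"translation":[-2,-1,-8],"dr":[0,0,4]},{"fingers":0.4,"translation":[-6,-2.8,-10.8],"dr":[0,0,8]},{"fingers":0.4,"translation":[-10.4,-4.9,-10.8],"dr":[0,0,12]},{"fingers":0.4,"translation":[-14.8,-6.9,-10.8],"dr":[0,0,16]},{"fingers":0.4,"translation":[-19.2,-9,-10.8],"dr":[0,0,20]},{"fingers":0.4,"translation":[-23.6,-11,-10.8],"dr":[0,0,24]},{"fingers":0.4,"translation":[-28,-13.1,-10.8],"dr":[0,0,28]},{"fingers":0.4,"translation":[-32,-15,-10.8],"dr":[0,0,33]},{"fingers":0.4,"translation":[-35,-16.4,-10.8],"dr":[0,0,33]}]' 50
python3 -c "
from m import *
snap('wrist','w4')
# held box centre dot in tool frame
o=manip.get_obs();print(o['grasp_force'])
im=load('w4')['im'];h=cv2.cvtColor(im,cv2.COLOR_RGB2HSV);m=np.zeros(h.shape[:2],np.uint8);m[260:330,240:330]=(h[...,2]<45)[260:330,240:330]*255
for c in cv2.findContours(m,0,1)[0]:
    if cv2.contourArea(c)>200:
        p=np.array([cv2.minEnclosingCircle(c)[0]]);z=o['eef_pos'][2]+.0184+.03;q=atz('w4',p,z);print(p,q,R.from_quat(o['eef_rot']).inv().apply(q-o['eef_pos']))
to(.607,-.0055,-.0184,87)"
```

```text
clock: 4.4
eef_pos: [0.6066, -0.0088, 0.0894]
eef_rot: [0.727, 0.687, -0.0, 0.001]
ft_force: [-0.2, 0.0, -1.3]
finger_gap: 0.0633
grasp_force: 55.8
55.79470267519355
[[281.9432 292.    ]] [[ 0.6062 -0.0066  0.1381]] [[ 0.0078 -0.001  -0.0484]]
shift cm [ 0.95 -0.04 10.8 ] dr [ 0.1  0.2 -0.4] | at [ 0.6068 -0.0146  0.0897] t 4.45 gap 0.06286722785646069
```

View pics/w4.png

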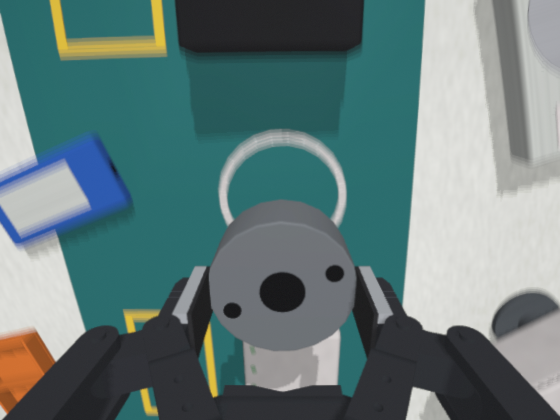

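w4 shows the box firmly held, centre dot at (282,292), with the ring ahead at (283,185). The arm was still moving, so I use the settled w3 for the in-hand offset.

```bash
python3 -c "
from m import *
q=atz('w3',[[282,292]],.03);r=R.from_quat([.5,.866,0,0]);print(q,r.inv().apply(q-np.array([.5735,.3796,-.0184])))
to(.607,-.0055,-.0184,87)"
```

```text
[[0.5725 0.3814 0.03  ]] [[ 0.0021 -0.     -0.0484]]
shift cm [ 0.95 -0.04 10.8 ] dr [ 0.1  0.2 -0.4] | at [ 0.6068 -0.0146  0.0897] t 4.45 gap 0.06286722785646069
```

```bash
python3 -m pendant '[{"fingers":0.4,"translation":[0,0,0],"dr":[0,0,0]},{"fingers":0.4,"translation":[0,0,2],"dr":[0,0,0]},{"fingers":0.4,"translation":[0,0,4],"dr":[0,0,0]},{"fingers":0.4,"translation":[0,0,6],"dr":[0,0,0]},{"fingers":0.4,"translation":[0,0,8],"dr":[0,0,0]},{"fingers":0.4,"translation":[0,0,9.5],"dr":[0,0,0]},{"fingers":0.4,"translation":[0,0,9.5],"dr":[0,0,0]},{"fingers":0.4,"translation":[0,0,9.5],"dr":[0,0,0]},{"fingers":0.4,"translation":[0,0,9.5],"dr":[0,0,0]},{"fingers":0.4,"translation":[0,0,9.5],"dr":[0,0,0]}]' 50
python3 -c "
from m import *
to(.607,-.0055,-.0180,87)"
```

```text
clock: 5.45
eef_pos: [0.6072, -0.0054, -0.0049]
eef_rot: [0.725, 0.689, 0.001, 0.0]
ft_force: [-0.3, 0.0, -0.7]
finger_gap: 0.0635
grasp_force: 55.8
shift cm [-0.02 -0.02  1.31] dr [ 0.1 -0.   0. ] | at [ 0.6072 -0.0054 -0.0049] t 5.45 gap 0.06349279602464152
```

```bash
python3 -m pendant '[{"fingers":0.4,"translation":[0,0,0.8],"dr":[0,0,0]},{"fingers":0.4,"translation":[0,0,1.35],"dr":[0,0,0]},{"fingers":0.4,"translation":[0,0,1.35],"dr":[0,0,0]},{"fingers":1,"translation":[0,0,1.35],"dr":[0,0,0]},{"fingers":1,"translation":[0,0,1.35],"dr":[0,0,0]},{"fingers":1,"translation":[0,0,1.35],"dr":[0,0,0]},{"fingers":1,"translation":[0,0,-2],"dr":[0,0,0]},{"fingers":1,"translation":[0,0,-6],"dr":[0,0,0]},{"fingers":1,"translation":[0,0,-10],"dr":[0,0,0]},{"fingers":1,"translation":[0,0,-12],"dr":[0,0,0]}]' 50
python3 -c "
from m import *
snap('wrist','w5');o=manip.get_obs()
im=load('w5')['im'];h=cv2.cvtColor(im,cv2.COLOR_RGB2HSV);x0,y0,x1,y1=200,160,360,330
m=np.zeros(h.shape[:2],np.uint8);m[y0:y1,x0:x1]=(h[...,2]<45)[y0:y1,x0:x1]*255
for c in cv2.findContours(m,0,1)[0]:
    if cv2.contourArea(c)>100: p=np.array([cv2.minEnclosingCircle(c)[0]]);print('jb dot',p,cv2.contourArea(c),atz('w5',p,.03))
m[:]=0;m[100:330,180:380]=((h[...,1]<90)&(h[...,2]>90))[100:330,180:380]*255
n,l,s,c=cv2.connectedComponentsWithStats(m);print(s[1:][s[1:,4]>50])
to(.45,.3845,.09,120);to(.48,.34,.09,120)"
```

```text
clock: 6.45
eef_pos: [0.6077, -0.0056, 0.1174]
eef_rot: [0.725, 0.688, 0.001, 0.001]
ft_force: [0.2, 0.3, 0.6]
finger_gap: 0.0853
grasp_force: 0.0
jb dot [[280.1364 197.5   ]] 364.5 [[ 0.606  -0.0039  0.03  ]]
[[ 221  128  119  115 7732]
 [ 242  299   92   31 2747]]
shift cm [ 38.13 -17.9    2.86] dr [  0.3   0.  -33. ] | at [ 0.6086 -0.0056  0.1193] t 6.5 gap 0.08529797666292643
shift cm [ 33.84 -14.67   2.88] dr [  0.3   0.  -33. ] | at [ 0.6086 -0.0056  0.1193] t 6.5 gap 0.08529797666292643
```

View pics/w5.png

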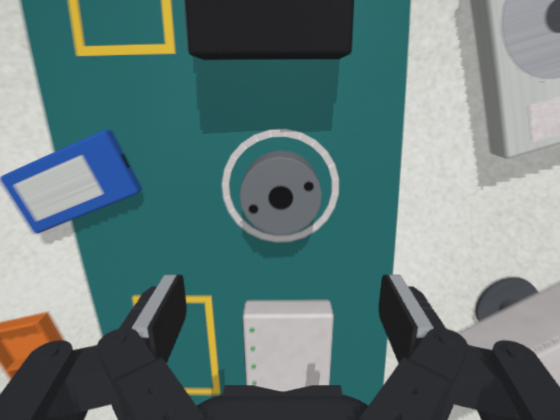

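w5 shows the box inside the ring: its dot at (280,197) gives (0.606,-0.004), well within tolerance. From the finger scale, the tips stand about 40 mm above the TCP reading, so I'll go deeper for the dome's base.

```bash
python3 -m pendant '[{"fingers":1,"translation":[4.3,-2,0],"dr":[0,0,-3]},{"fingers":1,"translation":[8.7,-4.1,0],"dr":[0,0,-7]},{"fingers":1,"translation":[13.1,-6.1,0],"dr":[0,0,-11]},{"fingers":1,"translation":[17.5,-8.2,0],"dr":[0,0,-15]},{"fingers":1,"translation":[21.9,-10.3,0],"dr":[0,0,-19]},{"fingers":1,"translation":[26.3,-12.3,0],"dr":[0,0,-23]},{"fingers":1,"translation":[30.7,-14.4,0.5],"dr":[0,0,-27]},{"fingers":1,"translation":[35,-16.4,2],"dr":[0,0,-31]},{"fingers":1,"translation":[38.1,-17.9,3],"dr":[0,0,-33]},{"fingers":1,"translation":[38.1,-17.9,3],"dr":[0,0,-33]}]' 50
python3 -m pendant '[{"fingers":1,"translation":[0,0,0],"dr":[0,0,0]},{"fingers":1,"translation":[0,0,0],"dr":[0,0,0]},{"fingers":1,"translation":[0,0,0],"dr":[0,0,0]},{"fingers":1,"translation":[0,0,2],"dr":[0,0,0]},{"fingers":1,"translation":[0,0,4],"dr":[0,0,0]},{"fingers":1,"translation":[0,0,4],"dr":[0,0,0]},{"fingers":1,"translation":[0,0,4],"dr":[0,0,0]},{"fingers":1,"translation":[0,0,4],"dr":[0,0,0]},{"fingers":1,"translation":[0,0,4],"dr":[0,0,0]},{"fingers":1,"translation":[0,0,4],"dr":[0,0,0]}]' 50
python3 -c "
from m import *
snap('wrist','w6');im=load('w6')['im'];h=cv2.cvtColor(im,cv2.COLOR_RGB2HSV);x0,y0,x1,y1=200,140,360,340
m=np.zeros(h.shape[:2],np.uint8);m[y0:y1,x0:x1]=(h[...,2]<45)[y0:y1,x0:x1]*255
for c in cv2.findContours(m,0,1)[0]:
    if cv2.contourArea(c)>400: p=np.array([cv2.minEnclosingCircle(c)[0]]);print('dome',p,cv2.minEnclosingCircle(c)[1],atz('w6',p,.028)); 
print(tri([('w6',p),('w1',[[236.8,133.8]])]))
to(.45,.3845,-.030,120)"
```

```text
clock: 7.5
eef_pos: [0.4439, 0.3888, 0.0824]
eef_rot: [0.496, 0.868, -0.0, -0.001]
ft_force: [1.0, -0.1, -0.2]
finger_gap: 0.0854
grasp_force: 0.0
clock: 8.5
eef_pos: [0.4479, 0.3845, 0.0449]
eef_rot: [0.5, 0.866, 0.0, 0.0]
ft_force: [-0.8, 0.2, -0.4]
finger_gap: 0.0855
grasp_force: 0.0
dome [[283.141  235.1535]] 37.540260314941406 [[0.4486 0.3848 0.028 ]]
(array([0.4492, 0.3838, 0.0253]), [np.float64(3.0418604584480785e-05), np.float64(3.041860458456092e-05)])
shift cm [-0.11  0.19  7.47] dr [ 0. -0.  0.] | at [0.4478 0.3844 0.0447] t 8.55 gap 0.08528329416690725
```

View pics/w6.png

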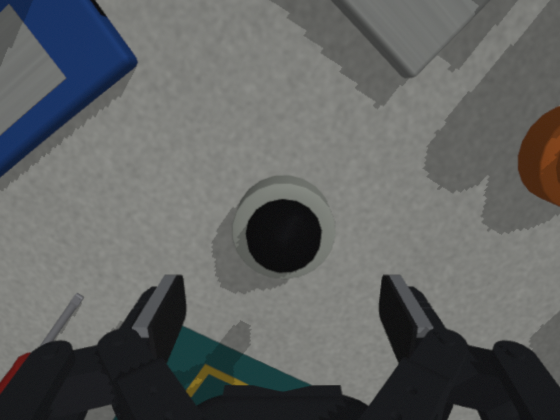

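w6: the dome sits centred between the fingers at (283,235), which gives (0.449,0.384). Descending to grip its base.

```bash
python3 -m pendant '[{"fingers":1,"translation":[0,0.1,3],"dr":[0,0,0]},{"fingers":1,"translation":[0,0.1,5.5],"dr":[0,0,0]},{"fingers":1,"translation":[0,0.1,6.8],"dr":[0,0,0]},{"fingers":1,"translation":[0,0.1,7.5],"dr":[0,0,0]},{"fingers":1,"translation":[0,0.1,7.5],"dr":[0,0,0]},{"fingers":0.4,"translation":[0,0.1,7.5],"dr":[0,0,0]},{"fingers":0.4,"translation":[0,0.1,7.5],"dr":[0,0,0]},{"fingers":0.4,"translation":[0,0.1,7.5],"dr":[0,0,0]},{"fingers":0.4,"translation":[0,0.1,7.5],"dr":[0,0,0]},{"fingers":0.4,"translation":[0,0.1,7.5],"dr":[0,0,0]}]' 50
python3 -c "
from m import *
snap('wrist','w7');im=load('w7')['im'];h=cv2.cvtColor(im,cv2.COLOR_RGB2HSV);x0,y0,x1,y1=220,200,345,380
m=np.zeros(h.shape[:2],np.uint8);m[y0:y1,x0:x1]=(h[...,2]<45)[y0:y1,x0:x1]*255
for c in cv2.findContours(m,0,1)[0]:
    if cv2.contourArea(c)>400: p=np.array([cv2.minEnclosingCircle(c)[0]]);q=atz('w7',p,.0255);print('dome',p,cv2.minEnclosingCircle(c)[1],q); o=manip.get_obs();print(R.from_quat(o['eef_rot']).inv().apply(q-o['eef_pos']))
to(.606,-.0039,.09,87)"
```

```text
clock: 9.55
eef_pos: [0.449, 0.3852, -0.0292]
eef_rot: [0.5, 0.866, 0.001, 0.0]
ft_force: [-3.6, -2.6, 13.9]
finger_gap: 0.0637
grasp_force: 51.5
dome [[281.7095 308.2896]] 56.47980880737305 [[0.4497 0.3836 0.0255]]
[[-0.0018 -0.0001 -0.0547]]
shift cm [-41.54  -5.85 -11.95] dr [ 0.1 -0.  33. ] | at [ 0.449   0.3852 -0.0292] t 9.6 gap 0.064036800574761
```

View pics/w7.png

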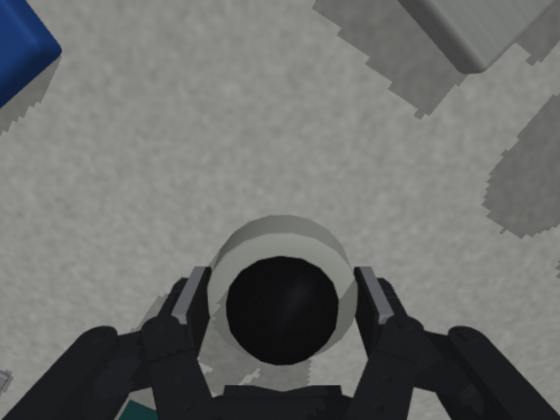

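```bash
python3 -m pendant '[{"fingers":0.4,"translation":[0,0,-4],"dr":[0,0,0]},{"fingers":0.4,"translation":[-3.5,-0.5,-8],"dr":[0,0,4]},{"fingers":0.4,"translation":[-8,-1.1,-11],"dr":[0,0,8]},{"fingers":0.4,"translation":[-12.6,-1.8,-12],"dr":[0,0,12]},{"fingers":0.4,"translation":[-17.5,-2.5,-12],"dr":[0,0,16]},{"fingers":0.4,"translation":[-22.4,-3.2,-12],"dr":[0,0,20]},{"fingers":0.4,"translation":[-27.3,-3.9,-12],"dr":[0,0,24]},{"fingers":0.4,"translation":[-32.2,-4.6,-12],"dr":[0,0,28]},{"fingers":0.4,"translation":[-37,-5.3,-12],"dr":[0,0,33]},{"fingers":0.4,"translation":[-41.4,-5.9,-12],"dr":[0,0,33]}]' 50
python3 -m pendant '[{"fingers":0.4,"translation":[0,0,0],"dr":[0,0,0]},{"fingers":0.4,"translation":[0,0,0],"dr":[0,0,0]},{"fingers":0.4,"translation":[0,0,2],"dr":[0,0,0]},{"fingers":0.4,"translation":[0,0,4],"dr":[0,0,0]},{"fingers":0.4,"translation":[0,0,6],"dr":[0,0,0]},{"fingers":0.4,"translation":[0,0,7.5],"dr":[0,0,0]},{"fingers":0.4,"translation":[0,0,7.5],"dr":[0,0,0]},{"fingers":0.4,"translation":[0,0,7.5],"dr":[0,0,0]},{"fingers":0.4,"translation":[0,0,7.5],"dr":[0,0,0]},{"fingers":0.4,"translation":[0,0,7.5],"dr":[0,0,0]}]' 50
python3 -c "
from m import *
to(.606,-.0021,.0015,87)"
```

```text
clock: 10.6
eef_pos: [0.6053, -0.0055, 0.0902]
eef_rot: [0.727, 0.687, 0.0, 0.0]
ft_force: [1.2, -0.1, -2.0]
finger_gap: 0.0632
grasp_force: 57.4
clock: 11.6
eef_pos: [0.6051, -0.003, 0.0151]
eef_rot: [0.725, 0.689, 0.001, 0.0]
ft_force: [0.2, 0.5, -2.2]
finger_gap: 0.0639
grasp_force: 57.4
shift cm [0.1  0.08 1.36] dr [ 0.1 -0.   0. ] | at [ 0.6051 -0.003   0.0151] t 11.6 gap 0.06387037818248824
```

```bash
python3 -m pendant '[{"fingers":0.4,"translation":[0.1,0.1,0.7],"dr":[0,0,0]},{"fingers":0.4,"translation":[0.1,0.1,1.2],"dr":[0,0,0]},{"fingers":0.4,"translation":[0.1,0.1,1.4],"dr":[0,0,0]},{"fingers":0.4,"translation":[0.1,0.1,1.4],"dr":[0,0,0]},{"fingers":1,"translation":[0.1,0.1,1.4],"dr":[0,0,0]},{"fingers":1,"translation":[0.1,0.1,1.4],"dr":[0,0,0]},{"fingers":1,"translation":[0.1,0.1,1.4],"dr":[0,0,0]},{"fingers":1,"translation":[0.1,0.1,-2],"dr":[0,0,0]},{"fingers":1,"translation":[0.1,0.1,-6],"dr":[0,0,0]},{"fingers":1,"translation":[0.1,0.1,-10],"dr":[0,0,0]}]' 50
python3 -c "
from m import *
snap('wrist','w8');im=load('w8')['im'];h=cv2.cvtColor(im,cv2.COLOR_RGB2HSV);x0,y0,x1,y1=200,120,360,300
m=np.zeros(h.shape[:2],np.uint8);m[y0:y1,x0:x1]=(h[...,2]<45)[y0:y1,x0:x1]*255
for c in cv2.findContours(m,0,1)[0]:
    if cv2.contourArea(c)>400: p=np.array([cv2.minEnclosingCircle(c)[0]]);q=atz('w8',p,.0555);print('dome',p,cv2.minEnclosingCircle(c)[1],q)
to(.428,.0115,.07,18)"
```

```text
clock: 12.6
eef_pos: [0.6052, -0.0024, 0.1152]
eef_rot: [0.725, 0.688, -0.0, -0.0]
ft_force: [0.6, -0.2, 0.4]
finger_gap: 0.0855
grasp_force: 0.0
dome [[282.7541 213.    ]] 31.389698028564453 [[ 0.6051 -0.0039  0.0555]]
shift cm [  0.45 -18.11   5.05] dr [ 0.3 -0.3 69. ] | at [ 0.6083 -0.0026  0.1217] t 12.65 gap 0.08530988721110555
```

View pics/w8.png

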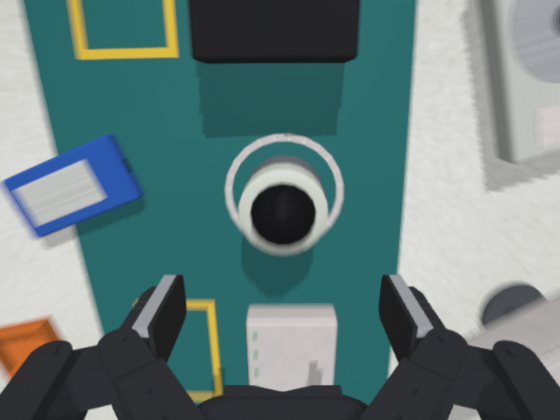

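w8: the dome camera is on the box, dome at (283,213), which gives (0.605,-0.004), within 1–2 mm of the box. Next, the small drive.

```bash
python3 -m pendant '[{"fingers":1,"translation":[0,-3,0],"dr":[0,0,8]},{"fingers":1,"translation":[0,-6,0],"dr":[0,0,16]},{"fingers":1,"translation":[0,-9,0],"dr":[0,0,24]},{"fingers":1,"translation":[0.2,-12,1],"dr":[0,0,32]},{"fingers":1,"translation":[0.3,-15,2],"dr":[0,0,40]},{"fingers":1,"translation":[0.4,-17,3],"dr":[0,0,48]},{"fingers":1,"translation":[0.4,-18.1,4],"dr":[0,0,56]},{"fingers":1,"translation":[0.4,-18.1,5],"dr":[0,0,63]},{"fingers":1,"translation":[0.4,-18.1,5],"dr":[0,0,69]},{"fingers":1,"translation":[0.4,-18.1,5],"dr":[0,0,69]}]' 50
python3 -m pendant '[{"fingers":1,"translation":[0,0,0],"dr":[0,0,0]},{"fingers":1,"translation":[0,0,0],"dr":[0,0,0]},{"fingers":1,"translation":[0,0,0],"dr":[0,0,0]},{"fingers":1,"translation":[0,0,0],"dr":[0,0,0]},{"fingers":1,"translation":[0,0,0],"dr":[0,0,0]},{"fingers":1,"translation":[0,0,0],"dr":[0,0,0]},{"fingers":1,"translation":[0,0,0],"dr":[0,0,0]},{"fingers":1,"translation":[0,0,0],"dr":[0,0,0]},{"fingers":1,"translation":[0,0,0],"dr":[0,0,0]},{"fingers":1,"translation":[0,0,0],"dr":[0,0,0]}]' 50
python3 -c "
from m import *
snap('wrist','w9')
for fn in ['w8','w5','w9']:
  for c in blobs(fn,*BLUE,grow=5,amin=2000):
    r=rect(atz(fn,c,.014)[:,:2]*1000);print(fn,c.min(0),c.max(0),np.array(r[0]),np.array(r[1]),r[2])
to(.428,.0115,-.034,18)"
```

```text
clock: 13.65
eef_pos: [0.425, 0.0111, 0.0639]
eef_rot: [0.988, 0.156, -0.0, 0.0]
ft_force: [-0.3, 0.4, -0.1]
finger_gap: 0.0855
grasp_force: 0.0
clock: 14.65
eef_pos: [0.4251, 0.0111, 0.0642]
eef_rot: [0.988, 0.157, -0.0, 0.0]
ft_force: [-0.2, -0.5, 0.1]
finger_gap: 0.0856
grasp_force: 0.0
w8 [  5. 134.] [142. 235.] [426.6151  12.8048] [109.6442  57.9952] 18.15877342224121
w5 [  0. 130.] [140. 231.] [426.4924  12.9289] [113.1026  57.5422] 18.07126808166504
w9 [239. 134.] [325. 280.] [426.0694  12.5698] [108.5505  56.8628] 18.00926971435547
shift cm [0.29 0.06 9.82] dr [ 0. -0.  0.] | at [0.4251 0.0111 0.0642] t 14.7 gap 0.0851952585576745
```

View pics/w9.png

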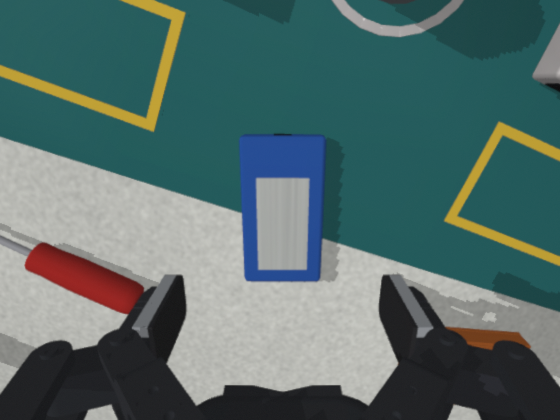

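w9: the small drive is between the fingers, spanning (240–325, 134–280), 110x58 mm, centre (0.4265,0.0127), yaw 18°. I'll check that the fingers clear the screwdriver and tray.

```bash
python3 -c "
from m import *
o=manip.get_obs();r=R.from_quat(o['eef_rot'])
print(r.inv().apply(atz('w9',[[145,305],[130,315],[450,330],[490,335]],.02)-np.array([.4265,.0127,o['eef_pos'][2]])))
to(.4265,.0127,-.034,18.1)"
python3 -m pendant '[{"fingers":1,"translation":[0.1,-0.1,2],"dr":[0,0,0]},{"fingers":1,"translation":[0.1,-0.1,4],"dr":[0,0,0]},{"fingers":1,"translation":[0.1,-0.1,6],"dr":[0,0,0]},{"fingers":1,"translation":[0.1,-0.1,7],"dr":[0,0,0]},{"fingers":1,"translation":[0.1,-0.1,7],"dr":[0,0,0]},{"fingers":1,"translation":[0.1,-0.1,7],"dr":[0,0,0]},{"fingers":1,"translation":[0.1,-0.1,7],"dr":[0,0,0]},{"fingers":1,"translation":[0.1,-0.1,7],"dr":[0,0,0]},{"fingers":1,"translation":[0.1,-0.1,7],"dr":[0,0,0]},{"fingers":1,"translation":[0.1,-0.1,7],"dr":[0,0,0]}]' 50
python3 -c "
from m import *
to(.4265,.0127,-.034,18.1)"
```

```text
[[-0.0736 -0.1046  0.0442]
 [-0.083  -0.1178  0.0442]
 [-0.0971  0.1325  0.0442]
 [-0.1028  0.1665  0.0442]]
shift cm [ 0.18 -0.1   9.82] dr [ 0.  -0.  -0.1] | at [0.4251 0.0111 0.0642] t 14.7 gap 0.0851952585576745
clock: 15.7
eef_pos: [0.4258, 0.0125, -0.0056]
eef_rot: [0.988, 0.157, 0.0, -0.0]
ft_force: [-0.2, 0.1, -0.6]
finger_gap: 0.0855
grasp_force: 0.0
shift cm [0.07 0.   2.84] dr [ 0.  -0.  -0.1] | at [ 0.4258  0.0125 -0.0056] t 15.7 gap 0.08546548163890633
```

```bash
python3 -m pendant '[{"fingers":1,"translation":[0,0,1],"dr":[0,0,0]},{"fingers":1,"translation":[0,0,1.8],"dr":[0,0,0]},{"fingers":1,"translation":[0,0,2.4],"dr":[0,0,0]},{"fingers":1,"translation":[0,0,2.8],"dr":[0,0,0]},{"fingers":1,"translation":[0,0,2.8],"dr":[0,0,0]},{"fingers":0.3,"translation":[0,0,2.8],"dr":[0,0,0]},{"fingers":0.3,"translation":[0,0,2.8],"dr":[0,0,0]},{"fingers":0.3,"translation":[0,0,2.8],"dr":[0,0,0]},{"fingers":0.3,"translation":[0,0,2.8],"dr":[0,0,0]},{"fingers":0.3,"translation":[0,0,2.8],"dr":[0,0,0]}]' 50
python3 -c "
from m import *
to(.4265,.0127,-.034,18.1)"
```

```text
clock: 16.7
eef_pos: [0.4259, 0.0124, -0.0333]
eef_rot: [0.988, 0.157, 0.0, -0.0]
ft_force: [-2.5, -0.7, 10.3]
finger_gap: 0.0566
grasp_force: 51.1
shift cm [ 0.07 -0.01  0.07] dr [ 0.  -0.  -0.1] | at [ 0.4259  0.0124 -0.0333] t 16.7 gap 0.056593845474707534
```

```bash
python3 -c "
from m import *
to(.609,.1715,.075,87)"
```

```text
shift cm [ 22.34  -9.46 -10.82] dr [  0.  -0. -69.] | at [ 0.4259  0.0124 -0.0333] t 16.7 gap 0.056593845474707534
```

```bash
python3 -m pendant '[{"fingers":0.3,"translation":[0,0,-4],"dr":[0,0,0]},{"fingers":0.3,"translation":[0,0,-8],"dr":[0,0,-5]},{"fingers":0.3,"translation":[3,-1.3,-10.8],"dr":[0,0,-13]},{"fingers":0.3,"translation":[6,-2.6,-10.8],"dr":[0,0,-21]},{"fingers":0.3,"translation":[9,-3.8,-10.8],"dr":[0,0,-29]},{"fingers":0.3,"translation":[12,-5.1,-10.8],"dr":[0,0,-37]},{"fingers":0.3,"translation":[15,-6.4,-10.8],"dr":[0,0,-45]},{"fingers":0.3,"translation":[18,-7.6,-10.8],"dr":[0,0,-53]},{"fingers":0.3,"translation":[20.5,-8.7,-10.8],"dr":[0,0,-61]},{"fingers":0.3,"translation":[22.3,-9.5,-10.8],"dr":[0,0,-69]}]' 50
python3 -m pendant '[{"fingers":0.3,"translation":[0,0,0],"dr":[0,0,0]},{"fingers":0.3,"translation":[0,0,0],"dr":[0,0,0]},{"fingers":0.3,"translation":[0,0,1],"dr":[0,0,0]},{"fingers":0.3,"translation":[0,0,2],"dr":[0,0,0]},{"fingers":0.3,"translation":[0,0,3],"dr":[0,0,0]},{"fingers":0.3,"translation":[0,0,4],"dr":[0,0,0]},{"fingers":0.3,"translation":[0,0,4.5],"dr":[0,0,0]},{"fingers":0.3,"translation":[0,0,4.5],"dr":[0,0,0]},{"fingers":0.3,"translation":[0,0,4.5],"dr":[0,0,0]},{"fingers":0.3,"translation":[0,0,4.5],"dr":[0,0,0]}]' 50
python3 -c "
from m import *
snap('wrist','w10');snap('top','t10');snap('scene','s10')
for c in blobs('w10',*BLUE,grow=5,amin=2000):
    z=manip.get_obs()['eef_pos'][2]+.0333+.014; r=rect(atz('w10',c,z)[:,:2]*1000);print(z,np.array(r[0]),np.array(r[1]),r[2])
to(.609,.1715,.012,87)
# recorder in wrist: dark region in w8/w5 etc
im=load('w10')['im'];print(proj('w10',[[.609+a,.172+b,.045] for a in(-.055,.055) for b in (-.07,.07)]))"
```

```text
clock: 17.7
eef_pos: [0.6092, 0.1732, 0.0742]
eef_rot: [0.723, 0.691, 0.0, 0.0]
ft_force: [-0.6, -0.1, -1.3]
finger_gap: 0.0561
grasp_force: 56.3
clock: 18.7
eef_pos: [0.6087, 0.1718, 0.0296]
eef_rot: [0.725, 0.688, 0.0, 0.0]
ft_force: [-0.7, 0.2, -0.9]
finger_gap: 0.0565
grasp_force: 56.3
0.07685888199825744 [608.2509 173.69  ] [109.3273  56.5687] 87.00933074951172
shift cm [-0.03  0.04  1.76] dr [ 0. -0.  0.] | at [0.6086 0.1718 0.0296] t 18.85 gap 0.056354264310933724
[[197.7579 367.5387]
 [157.1132 129.4066]
 [382.0083 359.8382]
 [395.9976 116.6461]]
```

```bash
python3 -c "
from m import *
im=load('w10')['im'].astype(int).max(2)
print('row150',[int(v) for v in im[150,130:430:4]]);print('col280',[int(v) for v in im[90:170:3,280]])
"
python3 -m pendant '[{"fingers":0.3,"translation":[-0.1,0,0.6],"dr":[0,0,0]},{"fingers":0.3,"translation":[-0.1,0,1.2],"dr":[0,0,0]},{"fingers":0.3,"translation":[-0.1,0,1.6],"dr":[0,0,0]},{"fingers":0.3,"translation":[-0.1,0,1.8],"dr":[0,0,0]},{"fingers":0.3,"translation":[-0.1,0,1.8],"dr":[0,0,0]},{"fingers":0.3,"translation":[-0.1,0,1.8],"dr":[0,0,0]},{"fingers":0.3,"translation":[-0.1,0,1.8],"dr":[0,0,0]},{"fingers":0.3,"translation":[-0.1,0,1.8],"dr":[0,0,0]},{"fingers":0.3,"translation":[-0.1,0,1.8],"dr":[0,0,0]},{"fingers":0.3,"translation":[-0.1,0,1.8],"dr":[0,0,0]}]' 50
```

```text
row150 [118, 119, 119, 119, 233, 232, 232, 120, 120, 117, 38, 39, 38, 40, 39, 40, 39, 39, 39, 40, 40, 39, 39, 41, 40, 40, 40, 40, 40, 40, 39, 40, 39, 40, 40, 40, 39, 40, 39, 40, 39, 40, 40, 40, 40, 40, 39, 39, 39, 40, 38, 39, 39, 39, 40, 40, 40, 38, 39, 40, 40, 39, 39, 39, 39, 39, 37, 118, 119, 118, 118, 117, 118, 117, 118]
col280 [122, 122, 121, 121, 121, 121, 122, 122, 121, 117, 36, 38, 40, 42, 39, 40, 39, 40, 40, 40, 39, 40, 40, 39, 39, 39, 31]
clock: 19.85
eef_pos: [0.608, 0.1706, 0.0118]
eef_rot: [0.725, 0.688, -0.0, -0.0]
ft_force: [-7.9, -2.4, 17.3]
finger_gap: 0.0563
grasp_force: 58.3
```

```bash
python3 -m pendant '[{"fingers":0.3,"translation":[0.1,0,-0.1],"dr":[0,0,0]},{"fingers":0.3,"translation":[0.1,0,-0.1],"dr":[0,0,0]},{"fingers":1,"translation":[0.1,0,-0.1],"dr":[0,0,0]},{"fingers":1,"translation":[0.1,0,-0.1],"dr":[0,0,0]},{"fingers":1,"translation":[0.1,0,-0.1],"dr":[0,0,0]},{"fingers":1,"translation":[0.1,0,-3],"dr":[0,0,0]},{"fingers":1,"translation":[0.1,0,-7],"dr":[0,0,0]},{"fingers":1,"translation":[0.1,0,-11],"dr":[0,0,0]},{"fingers":1,"translation":[0.1,0,-11],"dr":[0,0,0]},{"fingers":1,"translation":[0.1,0,-11],"dr":[0,0,0]}]' 50
python3 -c "
from m import *
snap('wrist','w11')
for c in blobs('w11',*BLUE,grow=5,amin=2000):
    r=rect(atz('w11',c,.059)[:,:2]*1000);print(np.array(r[0]),np.array(r[1]),r[2])
h=load('w11')['im'].astype(int);d=((h.max(2)<70)).astype(np.uint8)*255
b=blobs('w11',*BLUE,grow=5,amin=2000)[0]; cv2.fillPoly(d,[b.astype(np.int32)],255); d[290:]=0
d=cv2.morphologyEx(d,cv2.MORPH_OPEN,np.ones((7,7)))
for c in cv2.findContours(d,0,1)[0]:
    if cv2.contourArea(c)>8000:
        c=c[:,0].astype(float); r=rect(atz('w11',c,.045)[:,:2]*1000);print('rec',c.min(0),c.max(0),r)
to(.433,-.375,.1,15.7); to(.433,-.375,.07,15.7)"
```

```text
clock: 20.85
eef_pos: [0.6087, 0.172, 0.122]
eef_rot: [0.725, 0.689, 0.001, 0.0]
ft_force: [-0.6, 0.1, -1.4]
finger_gap: 0.0854
grasp_force: 0.0
[607.669  172.9399] [109.8325  57.6056] 87.09977722167969
rec [207. 109.] [356. 281.] ((607.920166015625, 173.04937744140625), (139.99037170410156, 107.95404052734375), 87.16767883300781)
shift cm [-55.51 -14.66   2.1 ] dr [-0.   0.  71.3] | at [0.6081 0.1718 0.1209] t 20.9 gap 0.08529183616722096
shift cm [-55.51 -14.66   5.1 ] dr [-0.   0.  71.3] | at [0.6081 0.1718 0.1209] t 20.9 gap 0.08529183616722096
```

```bash
python3 -m pendant '[{"fingers":1,"translation":[-4.7,-1.3,0],"dr":[0,0,7]},{"fingers":1,"translation":[-9.4,-2.5,0],"dr":[0,0,14]},{"fingers":1,"translation":[-14.1,-3.8,0],"dr":[0,0,21]},{"fingers":1,"translation":[-18.8,-5,0],"dr":[0,0,28]},{"fingers":1,"translation":[-23.5,-6.2,0],"dr":[0,0,35]},{"fingers":1,"translation":[-28.2,-7.5,0],"dr":[0,0,42]},{"fingers":1,"translation":[-32.9,-8.7,0],"dr":[0,0,49]},{"fingers":1,"translation":[-37.6,-10,0],"dr":[0,0,56]},{"fingers":1,"translation":[-42.3,-11.2,0],"dr":[0,0,63]},{"fingers":1,"translation":[-46,-12.2,0],"dr":[0,0,71]}]' 50
python3 -c "
from m import *
to(.433,-.375,.09,15.7)"
```

```text
clock: 21.9
eef_pos: [0.4608, -0.2838, 0.1204]
eef_rot: [0.991, 0.136, -0.001, 0.0]
ft_force: [0.9, 0.4, -0.8]
finger_gap: 0.0855
grasp_force: 0.0
shift cm [-5.13  8.04  3.05] dr [-0.   0.1 -0.1] | at [ 0.4608 -0.2838  0.1204] t 21.9 gap 0.08546557766551324
```

```bash
python3 -m pendant '[{"fingers":1,"translation":[-2,3.2,0],"dr":[0,0,0]},{"fingers":1,"translation":[-4,6.4,0],"dr":[0,0,0]},{"fingers":1,"translation":[-5.1,8,0],"dr":[0,0,0]},{"fingers":1,"translation":[-5.1,8,0],"dr":[0,0,0]},{"fingers":1,"translation":[-5.1,8,1],"dr":[0,0,0]},{"fingers":1,"translation":[-5.1,8,2],"dr":[0,0,0]},{"fingers":1,"translation":[-5.1,8,3],"dr":[0,0,0]},{"fingers":1,"translation":[-5.1,8,3],"dr":[0,0,0]},{"fingers":1,"translation":[-5.1,8,3],"dr":[0,0,0]},{"fingers":1,"translation":[-5.1,8,3],"dr":[0,0,0]}]' 50
python3 -c "
from m import *
snap('wrist','w12')
im=load('w12')['im'].astype(int);d=(im.max(2)<60).astype(np.uint8)*255
d[285:]=0; d=cv2.morphologyEx(d,cv2.MORPH_CLOSE,np.ones((3,3)))
for c in cv2.findContours(d,0,1)[0]:
    if cv2.contourArea(c)>1500:
        c=c[:,0].astype(float)
        for z in (.03,.0): r=rect(atz('w12',c,z)[:,:2]*1000);print(z,c.min(0),c.max(0),r)
# grey label
m=((im.max(2)>=60)&(im.max(2)<130)&(im.max(2)-im.min(2)<20)).astype(np.uint8)*255; m[290:]=0;m[:,:190]=0;m[:,380:]=0
m=cv2.morphologyEx(m,cv2.MORPH_OPEN,np.ones((5,5)))
for c in cv2.findContours(m,0,1)[0]:
    if cv2.contourArea(c)>600: r=cv2.minAreaRect(c);print('label?',r,atz('w12',[r[0]],.03))
to(.433,-.375,-.02,15.7)"
```

```text
clock: 22.9
eef_pos: [0.4359, -0.3723, 0.0915]
eef_rot: [0.99, 0.14, 0.0, 0.0]
ft_force: [-0.3, 0.8, -0.5]
finger_gap: 0.0855
grasp_force: 0.0
0.03 [262. 144.] [324. 267.] ((437.3274230957031, -378.28631591796875), (95.65171813964844, 43.472530364990234), 15.728822708129883)
0.0 [262. 144.] [324. 267.] ((427.27734375, -382.0755920410156), (107.72046661376953, 48.95762634277344), 15.72883129119873)
0.03 [508.   0.] [559.  76.] ((594.421875, -495.1853332519531), (47.38242721557617, 22.604196548461914), 6.918461799621582)
0.0 [508.   0.] [559.  76.] ((604.193115234375, -513.7243041992188), (53.36091232299805, 25.45622444152832), 6.918456077575684)
label? ((292.5, 212.5), (57.0, 41.0), 90.0) [[ 0.435  -0.3794  0.03  ]]
label? ((340.6257629394531, 208.2329864501953), (37.7791748046875, 117.2879867553711), 2.6025619506835938) [[ 0.448  -0.4123  0.03  ]]
label? ((347.0, 25.5), (51.0, 64.0), 90.0) [[ 0.564  -0.3766  0.03  ]]
label? ((334.45513916015625, 47.64868927001953), (121.27429962158203, 38.34368896484375), 38.94580841064453) [[ 0.5494 -0.3732  0.03  ]]
shift cm [-0.36  0.17 11.15] dr [ 0.  -0.   0.3] | at [ 0.436  -0.3723  0.0915] t 22.95 gap 0.08548739906079579
```

```bash
python3 -m pendant '[{"fingers":1,"translation":[0,0.5,3],"dr":[0,0,0]},{"fingers":1,"translation":[0,0.5,6],"dr":[0,0,0]},{"fingers":1,"translation":[0,0.5,9],"dr":[0,0,0]},{"fingers":1,"translation":[0,0.5,10.8],"dr":[0,0,0]},{"fingers":1,"translation":[0,0.5,11.6],"dr":[0,0,0]},{"fingers":1,"translation":[0,0.5,11.6],"dr":[0,0,0]},{"fingers":0.2,"translation":[0,0.5,11.6],"dr":[0,0,0]},{"fingers":0.2,"translation":[0,0.5,11.6],"dr":[0,0,0]},{"fingers":0.2,"translation":[0,0.5,11.6],"dr":[0,0,0]},{"fingers":0.2,"translation":[0,0.5,11.6],"dr":[0,0,0]}]' 50
python3 -c "
from m import *
to(.4903,-.1727,.09,87.1)"
```

```text
clock: 23.95
eef_pos: [0.4377, -0.3775, -0.0237]
eef_rot: [0.99, 0.139, 0.001, 0.001]
ft_force: [-2.0, 1.5, 10.8]
finger_gap: 0.0441
grasp_force: 50.6
shift cm [ 10.72 -18.22 -11.38] dr [  0.1  -0.  -71.1] | at [ 0.4377 -0.3775 -0.0237] t 23.95 gap 0.04412784794849208
```

```bash
python3 -m pendant '[{"fingers":0.2,"translation":[0,0,-4],"dr":[0,0,0]},{"fingers":0.2,"translation":[0,-2,-8],"dr":[0,0,-7]},{"fingers":0.2,"translation":[1.5,-4.5,-11.4],"dr":[0,0,-15]},{"fingers":0.2,"translation":[3,-7,-11.4],"dr":[0,0,-23]},{"fingers":0.2,"translation":[4.5,-9.5,-11.4],"dr":[0,0,-31]},{"fingers":0.2,"translation":[6,-12,-11.4],"dr":[0,0,-39]},{"fingers":0.2,"translation":[7.5,-14.5,-11.4],"dr":[0,0,-47]},{"fingers":0.2,"translation":[9,-16.5,-11.4],"dr":[0,0,-55]},{"fingers":0.2,"translation":[10.7,-18.2,-11.4],"dr":[0,0,-63]},{"fingers":0.2,"translation":[10.7,-18.2,-11.4],"dr":[0,0,-71]}]' 50
python3 -m pendant '[{"fingers":0.2,"translation":[0,0,0],"dr":[0,0,0]},{"fingers":0.2,"translation":[0,0,0],"dr":[0,0,0]},{"fingers":0.2,"translation":[0,0,2],"dr":[0,0,0]},{"fingers":0.2,"translation":[0,0,4],"dr":[0,0,0]},{"fingers":0.2,"translation":[0,0,6],"dr":[0,0,0]},{"fingers":0.2,"translation":[0,0,8],"dr":[0,0,0]},{"fingers":0.2,"translation":[0,0,9.5],"dr":[0,0,0]},{"fingers":0.2,"translation":[0,0,9.5],"dr":[0,0,0]},{"fingers":0.2,"translation":[0,0,9.5],"dr":[0,0,0]},{"fingers":0.2,"translation":[0,0,9.5],"dr":[0,0,0]}]' 50
python3 -c "
from m import *
to(.4903,-.1727,-.0233,87.1)"
```

```text
clock: 24.95
eef_pos: [0.4912, -0.1693, 0.0895]
eef_rot: [0.722, 0.692, 0.001, -0.0]
ft_force: [-0.4, -0.7, -2.4]
finger_gap: 0.044
grasp_force: 54.2
clock: 25.95
eef_pos: [0.4901, -0.173, -0.0049]
eef_rot: [0.726, 0.688, 0.0, 0.001]
ft_force: [0.3, -0.2, -1.9]
finger_gap: 0.0436
grasp_force: 54.1
shift cm [0.04 0.01 1.84] dr [ 0.1  0.  -0.2] | at [ 0.4901 -0.173  -0.0049] t 25.95 gap 0.043555437163889134
```

```bash
python3 -m pendant '[{"fingers":0.2,"translation":[0,0,1],"dr":[0,0,0]},{"fingers":0.2,"translation":[0,0,1.5],"dr":[0,0,0]},{"fingers":0.2,"translation":[0,0,1.8],"dr":[0,0,0]},{"fingers":0.2,"translation":[0,0,1.8],"dr":[0,0,0]},{"fingers":0.9,"translation":[0,0,1.8],"dr":[0,0,0]},{"fingers":0.9,"translation":[0,0,1.8],"dr":[0,0,0]},{"fingers":0.9,"translation":[0,0,1.8],"dr":[0,0,0]},{"fingers":0.9,"translation":[0,0,-2],"dr":[0,0,0]},{"fingers":0.9,"translation":[0,0,-6],"dr":[0,0,0]},{"fingers":0.9,"translation":[0,0,-10],"dr":[0,0,0]}]' 50
python3 -m pendant '[{"fingers":0.9,"translation":[0,0,-3],"dr":[0,0,0]},{"fingers":0.9,"translation":[0,0,-5],"dr":[0,0,0]},{"fingers":0.9,"translation":[0,0,-5],"dr":[0,0,0]},{"fingers":0.9,"translation":[0,0,-5],"dr":[0,0,0]},{"fingers":0.9,"translation":[0,0,-5],"dr":[0,0,0]},{"fingers":0.9,"translation":[0,0,-5],"dr":[0,0,0]},{"fingers":0.9,"translation":[0,0,-5],"dr":[0,0,0]},{"fingers":0.9,"translation":[0,0,-5],"dr":[0,0,0]},{"fingers":0.9,"translation":[0,0,-5],"dr":[0,0,0]},{"fingers":0.9,"translation":[0,0,-5],"dr":[0,0,0]}]' 50
python3 -c "
from m import *
snap('wrist','w13');snap('top','t13');snap('scene','s13')
im=load('w13')['im'].astype(int);d=(im.max(2)<60).astype(np.uint8)*255;d[285:]=0
for c in cv2.findContours(d,0,1)[0]:
    if cv2.contourArea(c)>1000:
        c=c[:,0].astype(float);r=rect(atz('w13',c,.03)[:,:2]*1000);print('dark',c.min(0),c.max(0),r)
for c in blobs('w13',*YEL,amin=300): r=rect(atz('w13',c,0)[:,:2]*1000);print('yel',r)
a=cv2.imread('pics/w13.png');b=cv2.imread('pics/s13.png')[150:330,160:400];b=cv2.resize(b,(240,180))
t=cv2.imread('pics/t13.png')[120:270,200:440]
cv2.imwrite('pics/end.png',np.hstack([a,cv2.copyMakeBorder(np.vstack([b,t]),0,90,0,0,0)]))"
```

```text
clock: 26.95
eef_pos: [0.4893, -0.1726, 0.0955]
eef_rot: [0.725, 0.688, -0.0, -0.0]
ft_force: [1.1, 0.0, -0.4]
finger_gap: 0.0769
grasp_force: 0.0
clock: 27.95
eef_pos: [0.4897, -0.1726, 0.1441]
eef_rot: [0.725, 0.688, -0.0, -0.0]
ft_force: [0.2, 0.3, -0.5]
finger_gap: 0.0766
grasp_force: 0.0
dark [256. 135.] [308. 239.] ((488.8650817871094, -172.2081756591797), (94.80928039550781, 44.71943283081055), 87.03485870361328)
yel ((489.1495361328125, -173.3309326171875), (128.8185577392578, 78.60240173339844), 87.1158447265625)
```

View pics/end.png

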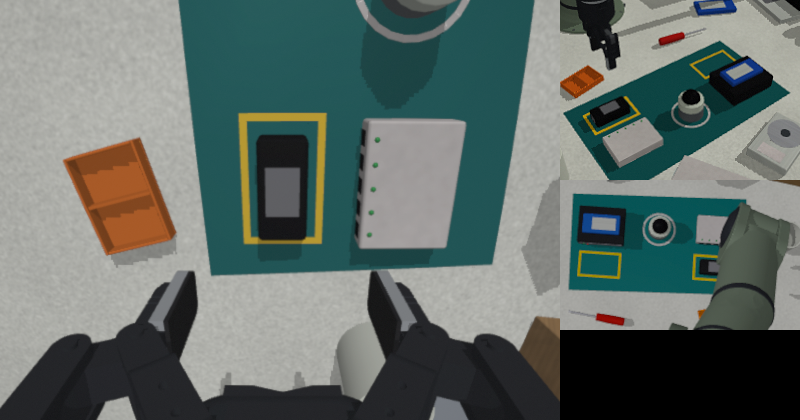

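The final pictures show:
- The adapter at (282,187) is square inside the outline and measures about 1 mm off centre.
- The drive is flat on the recorder.
- The dome camera stands on the box in the ring.
- The gripper is open and clear of everything.

I'm handing the job in.

```bash
python3 -c "
from station import manip
print(manip.finish_job())"
```

```text
the job is handed in; nothing more can be done
None
```

I laid out the whole kit and handed the job in at about 28 s of the 102 s allowed; by the last images every piece was within about 2 mm of its target, but `finish_job()` returned no verdict.

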